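Pin a mounted stone cast into the articulator

TASK

Set the stone cast on its blue plate gently down flat in the articulator's nest, with the plate's hole over the brass bushing and the stone towards the posts, and let go. Then take the red-handled pin from its wooden stand and push it down through the plate and the bushing until its collar sits on the plate, and let go; feel for the bushing's off-centre hole and never force the pin. Leave everything else on the table where it is.

Things in the scene. Friction and masses are not known exactly. Their poses are not given: they have to be found in the camera images.
- frame: Articulator's lower frame, fixed: aluminium block 160 x 100 mm, its deck 34 mm above the table; origin under its middle. x runs towards its two posts (110 mm high, 100 mm along +x), z up. The nest is the deck area 124 x 74 mm round the middle, inside a 4 mm high dark fence; the plate has 7 mm of play there on every side.
- socket (a point): Centre of the round brass bushing, 32 mm across, at deck level, 38 mm along -x of the frame's middle; axes as the frame's. The bushing is eccentric and does not turn: its through hole (10.5 mm wide, sharp-edged, 32 mm deep) is centred 4.5 mm from this point, in a direction that differs every time and is not given. The plate hides the hole: feel for it with the pin.
- cast_mid (a point): Loose stone cast on its plate (0.2 to 0.35 kg): middle of the white stone, 27 mm above the plate's underside. Blue plate 110 x 60 x 10 mm; stone 50 mm (x) by 44 mm (y), 36 mm high with flat sides, teeth above: grip it across y, fingertips above the plate. x runs from the plate's hole to the stone, z up. In the middle of the nest this point is 60 mm along +x of the socket point, 27 mm above it.
- plate_hole (a point): Centre of the through hole (10.5 mm wide) in the blue plate, at the plate's top face, 60 mm along -x of the stone's middle. Axes as the cast's. In the nest the plate lies loose: the pin, standing in this hole, can slide it about on the deck.
- pin_grip (a point): Loose stack pin (50 g), upright in its stand: point on its axis to grip, on the red round handle, 14 mm thick, 34 mm long; 21 mm above the top of the steel collar (18 mm across, 4 mm thick), 13 mm below the handle's top, 63 mm above the tip. Under the collar a steel shank 9 mm thick, 38 mm long, its last 4 mm tapering to a flat tip 6 mm wide. z up the axis.
- pin_tip (a point): Middle of the pin's flat lower tip. With the pin home, its collar lies on the plate and the tip is 28 mm below the socket point. Pushing on the pin with more than 30 N, down or sideways, counts as forcing; sliding in it needs only a few newtons.
- pin_stand: Wooden block 60 x 60 x 50 mm, fixed, with an 11 mm hole in the middle of its top in which the pin hangs by its collar; origin at the centre of its underside. It and the amber jar change places.
- jar_mid (a point): Bystander: amber jar with white cap, 54 mm across, 85 mm high; its centre.
- spare_a_mid (a point): Bystander: loose spare stone cast without plate, 56 x 50 x 43 mm; its centre.
- spare_b_mid (a point): Bystander: another such spare stone cast; its centre.
- camera: Bystander: compact camera lying on its back, 95 x 56 x 30 mm; centre of its underside.
- spatula_grip (a point): Bystander: spatula 170 mm long with dark handle, lying flat; middle of its handle.
Things that resemble listed ones, but are neither listed nor needed, are in the scene too. Leave any pink or turquoise look-alike of the part that bears cast_mid alone.

How it is judged:
By the outcome, as a careful person would: the job done as asked, in the order asked, and still so for the second after the job is handed in, with the robot touching nothing.
It also fails if it takes over 72 s, if anything falls off the work surface, if the arm or the gripper's body presses on something with over 40 N, if the wrist force passes 120 N, or if a joint passes its speed limit or range.

ROBOT

A 6-joint arm with a two-finger parallel gripper is mounted at the origin on the work surface. World frame = base frame: x ahead of the robot, y to its left, z up, the work surface at z = 0. Lengths are in m, angles in rad, forces in N, time in s.
With the tool pointing down it reaches from about 0.3 to 0.875 m from the base axis. Payload 6.4 kg.
Tool frame: the origin (TCP) lies on the centre line of the jaws, within the pads' length; the fingertips stand ctrl.tip_extent ahead of it and the grasp point (between the pads) lies 8 mm behind it (ctrl.tip_extent is the distance from the TCP to the fingertips, in m); z points along the fingers, y is the line along which they close (so a half turn about z gives the same grasp; the last joint's range is limited). The gripper opens to 85 mm and grips with 20 to 120 N. Pads are 22 mm wide; open, the fingers measure 114 mm over their backs; the gripper's body (76 mm by 85 mm) begins 54 mm behind the grasp point. The pads swing forward as they close: fully open they stand 13 mm farther back than shut.
Start: joints at [-1.439, 0.181, 1.607, -0, 1.354, -0.206], TCP at [0.191, -0.543, 0.242] pointing down, gripper open.
Joint ranges: [-2.99, 2.99], [-0.89, 2.07], [0.3, 2.58], [-1.14, 4.28], [0, 2.63], [-3.12, 3.12]. Speed limits (rad/s): [2.57, 2.57, 3.01, 3.14, 3.14, 3.14].

INTERFACE

Orientations are given as a unit quaternion [w, x, y, z].
In Python, from bench import ctrl gives the robot as it stands.
- The arm moves only by the shell command python3 -m handwheel 'ROWS'. ROWS is JSON, a list of rows, each a list of 7 numbers: the turn, a rotation vector about the tool's x, y, z as a fraction of full scale, then the shift along the tool's x, y, z as a fraction of full scale, then the opening, from 0 (shut) to 1 (fully open). In form: [[rx, ry, rz, x, y, z, jaw], ...]. A call has exactly 8 rows; each row shifts and turns the commanded pose from where the row before left it, along the tool's axes as they then stand; what a row does not reach is not made up. Full scale, the value 1, is 300 mm for a shift and pi rad for a turn. A row lasts 1/10 s, in which the tool goes at most 50 mm and 8.59 degrees, less where a joint would pass 70% of its speed; a pose out of reach is approached as far as the arm can. A call with a number of a shift or a turn outside -1 to 1 is refused whole. A call with a gripper value outside its range is refused whole. The fingers move at their own pace and stop on an object; the grip force is fixed at half the most. Time passes only in rows, so rows that do not move let the fingers close, or fill a call up. It gives the time, the measured TCP pose, the force, the opening and the grip force at its end, in the units of the state.
- ctrl.get_obs(): the state, without advancing time (a new reading comes with each control period).
- ctrl.camera(name): name is "scene" or "side" or "wrist"; returns the picture (400x640x3 uint8, blue, green, red); there is no depth.
- ctrl.camera_model(name): a dict with "camera_matrix" (3x3 intrinsics, pixels), "dist_coeffs" ([k1, k2, p1, p2, k3] as OpenCV has them; the pictures are not rectified), "cam_to_world" (4x4, takes a point from camera to world coordinates). Camera axes: x right, y up, looking along -z (the intrinsics and any distortion apply to the point x, -y, -z); pixel columns grow to the right and rows downward; lengths in m; the calibration is good to about 2 mm. A picture is of the moment at which its call begins: read the wrist's pose just before it. camera_model takes no time and is no camera call; for the wrist camera it gives the pose at the moment of the call.
- ctrl.hand_in(): hands the job in; it is judged then, once.
The state is a dict: "time_s": time; "q": joint angles; "dq": joint speeds; "joint_efforts": joint torques, N m; "eef_pos": TCP position; "eef_rot": TCP orientation; "wrist_force": force on the tool from outside, world axes, zero at the start; "torque": the same for the moment, N m; "opening": opening from 0.0 (shut) to 1.0 (fully open); "grasp_force": force on a finger pad.
Only numpy, scipy, OpenCV 4.12 (cv2) and the standard library are available. Lean on these libraries where they do the work, as an engineer would, in place of code of your own. Each camera call takes 0.05 s, during which the arm holds its last target. There are 200 camera calls.

## Working session

There is one attempt and no reset: what is moved stays moved. The work goes in short steps, Python scripts to look and compute and a shell command to move; the robot and the scene stay as the last step left them, time stands still between calls to the robot, and variables do not carry over. Pictures are saved under pics/ and viewed, at most 10 in all, crops included, and the job is handed in when it is done.

```bash
ls; mkdir -p pics; python3 - <<'E'
from bench import ctrl
import cv2,numpy as np
o=ctrl.get_obs();print(o,ctrl.tip_extent)
a=ctrl.camera("scene");b=ctrl.camera("side")
cv2.imwrite("pics/scene.png",a);cv2.imwrite("pics/side.png",b)
for n in("scene","side","wrist"):
    m=ctrl.camera_model(n);print(n,np.round(m["camera_matrix"],1).tolist(),m["dist_coeffs"],np.round(m["cam_to_world"],3).tolist())
E
```

```text
pics
{'time_s': 0.0, 'q': array([-1.43930436e+00,  1.81564750e-01,  1.60803657e+00, -2.17021917e-05,
        1.35385438e+00, -2.06343586e-01]), 'dq': array([ 1.77070477e-04, -5.18785766e-04,  2.21595071e-04, -3.04934979e-04,
        2.19758551e-03,  8.02257619e-05]), 'joint_efforts': array([-1.01248424e-03, -4.44865930e+01, -3.51341951e+01, -3.01961991e-04,
        8.88883369e-03, -2.87954867e-05]), 'eef_pos': array([ 0.19049193, -0.54192799,  0.24135704]), 'eef_rot': array([-9.31264977e-04,  9.85766461e-01,  1.68117866e-01,  2.42676355e-05]), 'wrist_force': array([-0.01835708,  0.19333727,  0.49853256]), 'torque': array([ 0.07931649, -0.04144659, -0.02481923]), 'grasp_force': 0.0, 'opening': 0.9975781467575601} 0.011
scene [[461.3, 0.0, 317.5], [0.0, 461.3, 201.6], [0.0, 0.0, 1.0]] [-0.02999617  0.          0.          0.          0.        ] [[0.795, -0.392, 0.463, 1.119], [0.607, 0.537, -0.586, -0.877], [-0.019, 0.747, 0.665, 0.994], [0.0, 0.0, 0.0, 1.0]]
side [[510.8, 0.0, 325.6], [0.0, 510.8, 195.3], [0.0, 0.0, 1.0]] [-0.14769308  0.          0.          0.          0.        ] [[-0.935, 0.26, -0.242, 0.044], [-0.355, -0.694, 0.626, 0.999], [-0.006, 0.671, 0.741, 1.391], [0.0, 0.0, 0.0, 1.0]]
wrist [[293.1, 0.0, 316.9], [0.0, 293.1, 201.0], [0.0, 0.0, 1.0]] [-0.0411659  0.         0.         0.         0.       ] [[0.332, 0.892, 0.309, 0.27], [-0.943, 0.314, 0.106, -0.514], [-0.002, -0.326, 0.945, 0.373], [0.0, 0.0, 0.0, 1.0]]
```

View pics/scene.png

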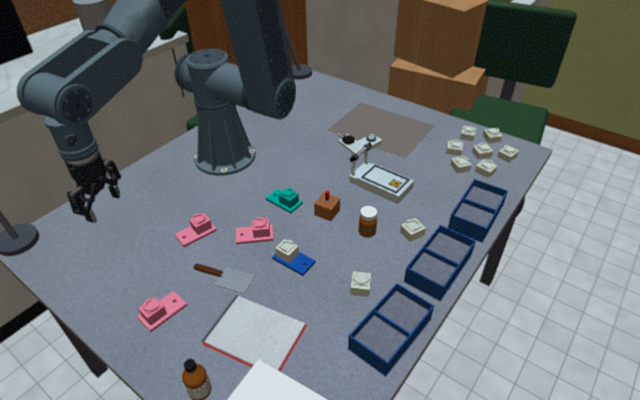

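View pics/side.png

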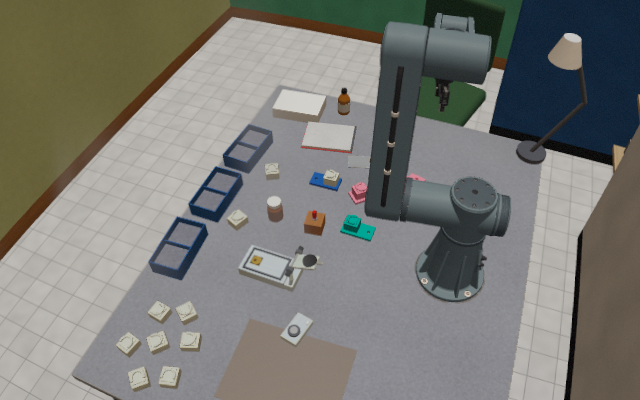

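The scene shows the blue plate with white stone at scene (290,256) and side (327,180). Look-alikes are the pinks at (197,228), (257,230) and (160,310), the turquoise at (285,198), and the loose spares at (413,228) and (361,282). I choose the blue plate. The pin is at scene (327,200) and the frame at (385,180) with brass at (397,183). Next is a close crop.

```bash
cat > h.py <<'E'
import numpy as np,cv2
from bench import ctrl
def ray(m,uv):
    p=cv2.undistortPoints(np.array([[uv]],float),np.array(m["camera_matrix"]),np.array(m["dist_coeffs"]))[0,0]
    T=np.array(m["cam_to_world"]);d=T[:3,:3]@[p[0],-p[1],-1];return T[:3,3],d/np.linalg.norm(d)
def onz(m,uv,z):
    c,d=ray(m,uv);return c+d*(z-c[2])/d[2]
def tri(m1,u1,m2,u2):
    c,d=ray(m1,u1);e,f=ray(m2,u2)
    s=np.linalg.lstsq(np.c_[d,-f],e-c,rcond=None)[0];a=c+d*s[0];b=e+f*s[1]
    return (a+b)/2,np.linalg.norm(a-b)
def proj(m,P):
    T=np.array(m["cam_to_world"]);p=(np.array(P)-T[:3,3])@T[:3,:3]
    p=p*[1,-1,-1];return cv2.projectPoints(p.reshape(1,3),np.zeros(3),np.zeros(3),np.array(m["camera_matrix"]),np.array(m["dist_coeffs"]))[0][0,0]
def blobs(im,lo,hi,box=None,amin=8):
    k=cv2.inRange(cv2.cvtColor(im,cv2.COLOR_BGR2HSV),lo,hi)
    if box:
        z=np.zeros_like(k);x0,y0,x1,y1=box;z[y0:y1,x0:x1]=k[y0:y1,x0:x1];k=z
    n,l,s,c=cv2.connectedComponentsWithStats(k)
    return sorted([(int(s[i,4]),c[i].round(1).tolist(),s[i,:4].tolist()) for i in range(1,n) if s[i,4]>=amin],reverse=True),k
E
python3 - <<'E'
from h import *
a=cv2.imread("pics/scene.png");b=cv2.imread("pics/side.png")
for n,im,bx in(("scene",a,(265,160,420,285)),("side",b,(235,160,345,290))):
    m=ctrl.camera_model(n)
    for nm,lo,hi in(("blue",(105,150,110),(125,255,255)),("red",(170,130,60),(180,255,255)),("red0",(0,200,60),(4,255,255)),("brass",(15,130,120),(28,255,255))):
        r=blobs(im,lo,hi,bx)[0][:2];print(n,nm,r)
c1=cv2.resize(a[165:280,265:420],None,fx=3.9,fy=3.9,interpolation=cv2.INTER_CUBIC)
c2=cv2.resize(b[165:290,235:345],None,fx=3,fy=3,interpolation=cv2.INTER_CUBIC)
x=np.zeros((600,800,3),np.uint8)
c1=cv2.resize(a[165:280,265:420],(460,341),interpolation=3)
c2=c2[:,:330];x[:341,:460]=c1;x[:375,465:795]=c2
cv2.imwrite("pics/crop.png",x[:380])
E
```

```text
scene blue [(356, [297.8, 262.4], [273, 252, 42, 22])]
scene red [(15, [266.6, 231.7], [265, 229, 4, 7])]
scene red0 [(20, [326.8, 194.8], [326, 191, 3, 9])]
scene brass [(31, [394.6, 183.0], [391, 181, 9, 5])]
side blue [(182, [321.9, 180.6], [310, 172, 32, 18])]
side red []
side red0 [(12, [314.1, 213.1], [313, 211, 3, 7])]
side brass [(55, [256.1, 260.2], [252, 257, 9, 8])]
```

View pics/crop.png

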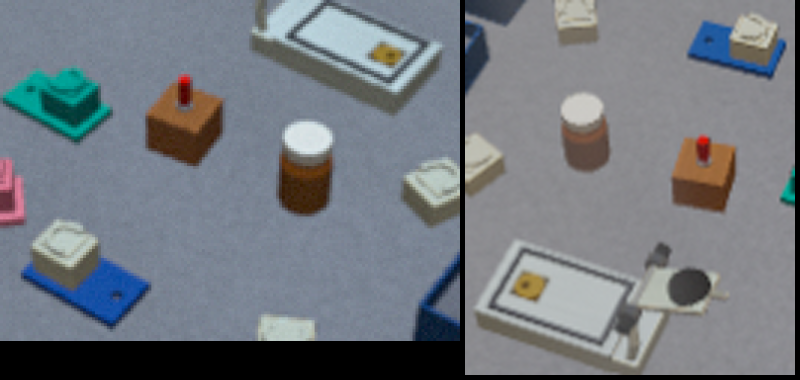

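The crop confirms the choice: white stone on a blue plate, plate hole at scene about (304,264), red pin in its wooden stand, and bushing at scene (395,183). The posts are at the end away from the bushing.

```bash
python3 - <<'E'
from h import *
S=ctrl.camera_model("scene");D=ctrl.camera_model("side")
for n,u,v,z in(("hole",(304.4,264.4),(316.3,178),.010),("stonetop",(287.2,245.9),(331.3,175.7),.048),("bush",(395,183),(256.2,260.3),.034),("pin",(326.8,195),(314.3,213.5),.071)):
    p,e=tri(S,u,D,v);print(n,p.round(4),round(e,4),onz(S,u,z).round(4),onz(D,v,z).round(4))
# frame deck corners (crop px) scene and side
cs=lambda x,y:(265+x/2.968,165+y/2.968); cd=lambda x,y:(235+(x-465)/3,165+y/3)
for t in((440,45),(388,85),): print("deckS",onz(S,cs(*t),.034).round(4))
for t in((516,243),(478,308)): print("deckD",onz(D,cd(*t),.034).round(4))
for t in((118,322),(150,287),(23,271)): print("plateS",onz(S,cs(*t),.010).round(4))
for t in((700,24),(689,61),(775,74)): print("plateD",onz(D,cd(*t),.010).round(4))
for t in((205,158),(148,122),(222,100)): print("standS",onz(S,cs(*t),.0 if t[0]==205 else .05).round(4))
print("jar",onz(S,cs(308,140),.085).round(3))
E
```

```text
hole [ 0.5607 -0.2391  0.0078] 0.0016 [ 0.5627 -0.2401  0.01  ] [ 0.5593 -0.2376  0.01  ]
stonetop [ 0.4998 -0.2377  0.0434] 0.0013 [ 0.5034 -0.2406  0.048 ] [ 0.4977 -0.2339  0.048 ]
bush [0.5973 0.1946 0.0316] 0.0011 [0.5981 0.1917 0.034 ] [0.5968 0.1963 0.034 ]
pin [ 0.4809 -0.0238  0.0729] 0.0003 [ 0.4794 -0.0221  0.071 ] [ 0.4816 -0.0252  0.071 ]
deckS [0.6391 0.2397 0.034 ]
deckS [0.627  0.1467 0.034 ]
deckD [0.635  0.1494 0.034 ]
deckD [0.635  0.2417 0.034 ]
plateS [ 0.5837 -0.265   0.01  ]
plateS [ 0.5817 -0.2138  0.01  ]
plateS [ 0.4716 -0.2702  0.01  ]
plateD [ 0.5796 -0.2583  0.01  ]
plateD [ 0.5685 -0.1937  0.01  ]
plateD [ 0.4612 -0.2104  0.01  ]
standS [ 0.5143 -0.0319  0.    ]
standS [ 0.4663 -0.0657  0.05  ]
standS [0.5078 0.007  0.05  ]
jar [ 0.632 -0.025  0.085]
```

```bash
python3 -m handwheel '[[0,0,0,0.15,-0.067,0.008,1],[0,0,0,0.15,-0.067,0.008,1],[0,0,0,0.15,-0.067,0.008,1],[0,0,0,0.15,-0.067,0.008,1],[0,0,0,0.15,-0.067,0.008,1],[0,0,0,0.15,-0.067,0.008,1],[0,0,0,0.15,-0.067,0.008,1],[0,0,0,0.15,-0.067,0.008,1]]'; python3 -m handwheel '[[0,0,0.04,0.1,-0.04,0,1],[0,0,0.04,0.05,-0.02,0,1],[0,0,0,0,0,0,1],[0,0,0,0,0,0,1],[0,0,0,0,0,0,1],[0,0,0,0,0,0,1],[0,0,0,0,0,0,1],[0,0,0,0,0,0,1]]'
python3 - <<'E'
from h import *
o=ctrl.get_obs();m=ctrl.camera_model("wrist");a=ctrl.camera("wrist");cv2.imwrite("pics/w1.png",a)
np.save("pics/w1.npy",m,allow_pickle=True);print(o["eef_pos"],o["eef_rot"])
for n,lo,hi in(("blue",(105,150,60),(125,255,255)),):print(blobs(a,lo,hi)[0][:3])
E
```

```text
time_s: 0.9
eef_pos: [0.478, -0.2697, 0.2228]
eef_rot: [-0.0, 0.986, 0.168, -0.0]
wrist_force: [-0.1, -0.2, -1.2]
opening: 0.998
grasp_force: 0.0
time_s: 1.7
eef_pos: [0.5143, -0.2417, 0.2232]
eef_rot: [0.0, 0.999, 0.043, 0.0]
wrist_force: [-0.1, -0.2, -0.9]
opening: 1.0
grasp_force: 0.0
[ 0.5143222  -0.2417241   0.22317775] [5.24666662e-05 9.99077844e-01 4.29354957e-02 3.67941212e-05]
[(2526, [315.6, 147.3], [289, 118, 54, 92])]
```

View pics/w1.png

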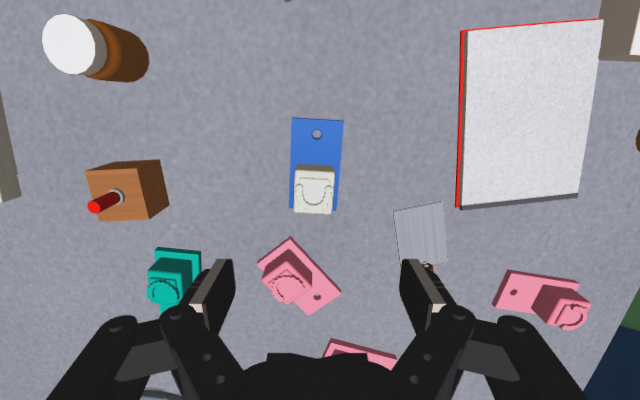

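Wrist view: blue plate upright in the picture, hole at (317,134), stone top about (314,192). The stand is on the left, with the pin's handle at (103,204). Pinks and turquoise lie clear of the grasp.

```bash
python3 - <<'E'
from h import *
m=np.load("pics/w1.npy",allow_pickle=True).item();a=cv2.imread("pics/w1.png")
k=blobs(a,(105,130,50),(125,255,255),(280,110,350,220))[1]
c=max(cv2.findContours(k,cv2.RETR_EXTERNAL,cv2.CHAIN_APPROX_NONE)[0],key=cv2.contourArea)
P=np.array([onz(m,q[0],.010)[:2] for q in c])
print(cv2.minAreaRect((P*1000).astype(np.float32)))
hb=blobs(255-k[...,None].repeat(3,2),(0,0,200),(180,30,255),(300,122,332,148))[0];print(hb[:3])
print("hole",onz(m,(317,134),.010).round(4))
# left/right plate edges by far half rows
L=[];R=[]
for r in range(122,162,2):
    x=np.where(k[r,280:350])[0]+280;L.append(onz(m,(x[0]-.5,r),.010)[:2]);R.append(onz(m,(x[-1]+.5,r),.010)[:2])
for E in(L,R):
    E=np.array(E);p=np.polyfit(E[:,0],E[:,1],1);print("edge slope deg",np.degrees(np.arctan(p[0])),"y@.56",np.polyval(p,.56))
g=cv2.inRange(cv2.cvtColor(a,cv2.COLOR_BGR2HSV),(15,8,150),(40,90,255));z=np.zeros_like(g);z[160:218,285:345]=g[160:218,285:345]
c=max(cv2.findContours(z,cv2.RETR_EXTERNAL,cv2.CHAIN_APPROX_NONE)[0],key=cv2.contourArea)
P=np.array([onz(m,q[0],.046)[:2] for q in c]);print("stone",cv2.minAreaRect((P*1000).astype(np.float32)))
print("pin handle", [onz(m,(96,208),.088).round(4),onz(m,(118,198),.054).round(4)])
E
```

```text
((523.7495727539062, -238.2771453857422), (109.81108093261719, 59.34653091430664), 1.5309276580810547)
[(66, [316.6, 133.5], [312, 130, 10, 9])]
hole [ 0.5615 -0.2379  0.01  ]
edge slope deg 1.311477635964329 y@.56 -0.20778634009273228
edge slope deg 1.6411820789325233 y@.56 -0.2668965083166603
stone ((501.91522216796875, -238.6734161376953), (49.65286636352539, 43.025821685791016), 1.4906734228134155)
pin handle [array([ 0.4803, -0.0236,  0.088 ]), array([ 0.4795, -0.0241,  0.054 ])]
```

```bash
python3 -m handwheel '[[0,0,0.019,0,0,0,1],[0,0,0,-0.041,-0.012,0.1,1],[0,0,0,0,0,0.15,1],[0,0,0,0,0,0.15,1],[0,0,0,0,0,0.1,1],[0,0,0,0,0,0.08,1],[0,0,0,0,0,0.05,1],[0,0,0,0,0,0.025,1]]'; python3 -m handwheel '[[0,0,0,0,0,0,1],[0,0,0,0,0,0,0.4],[0,0,0,0,0,0,0.4],[0,0,0,0,0,0,0.4],[0,0,0,0,0,0,0.3],[0,0,0,0,0,0,0.3],[0,0,0,0,0,0,0.3],[0,0,0,0,0,0,0.3]]'
```

```text
time_s: 2.55
eef_pos: [0.5017, -0.2376, 0.0253]
eef_rot: [-0.001, 1.0, 0.013, -0.001]
wrist_force: [-0.7, 0.3, -0.9]
opening: 0.999
grasp_force: 0.0
time_s: 3.35
eef_pos: [0.5033, -0.2387, 0.028]
eef_rot: [0.001, 1.0, 0.013, 0.001]
wrist_force: [-0.7, -0.2, 7.0]
opening: 0.502
grasp_force: 63.1
```

```bash
python3 -m handwheel '[[0,0,0,0,0,-0.02,0.3],[0,0,0,0,0,-0.05,0.3],[0,0,0,0,0,-0.1,0.3],[0,0,0,0,0,-0.14,0.3],[0,0,0,0,0,-0.14,0.3],[0,0,0,0,0,-0.14,0.3],[0,0,0,0,0,-0.08,0.3],[0,0,0,0,0,-0.03,0.3]]'
python3 - <<'E'
from h import *
m=ctrl.camera_model("wrist");a=ctrl.camera("wrist");cv2.imwrite("pics/w2.png",a)
o=ctrl.get_obs();print(o["eef_pos"],o["eef_rot"],o["opening"],o["grasp_force"],o["wrist_force"])
for q in blobs(a,(105,130,40),(125,255,255))[0][:3]:print(q)
E
```

```text
time_s: 4.15
eef_pos: [0.5034, -0.2386, 0.2409]
eef_rot: [0.002, 1.0, 0.013, 0.002]
wrist_force: [0.6, -1.1, -2.8]
opening: 0.505
grasp_force: 62.0
[ 0.50324458 -0.23855386  0.24035641] [0.00160664 0.99990604 0.01345717 0.00205749] 0.5022417332151369 62.03697681427002 [ 0.65591599 -0.02974657 -1.42974529]
(11722, [316.9, 171.0], [257, 119, 121, 129])
(3497, [618.9, 361.5], [581, 303, 59, 97])
```

```bash
python3 -m handwheel '[[0,0,0,0.01,-0.08,0,0.3],[0,0,0,0.015,-0.14,0,0.3],[0,0,0,0.015,-0.16,0,0.3],[0,0,0,0.02,-0.16,0,0.3],[0,0,0,0.02,-0.16,0,0.3],[0,0,0,0.02,-0.16,0,0.3],[0,0,0,0.015,-0.14,0,0.3],[0,0,0,0.005,-0.08,0,0.3]]'
python3 -m handwheel '[[0,0,0,0,0,0,0.3],[0,0,0,0,0,0,0.3],[0,0,0,0,0,0,0.3],[0,0,0,0,0,0,0.3],[0,0,0,0,0,0,0.3],[0,0,0,0,0,0,0.3],[0,0,0,0,0,0,0.3],[0,0,0,0,0,0,0.3]]'
python3 - <<'E'
from h import *
o=ctrl.get_obs();m=ctrl.camera_model("wrist");a=ctrl.camera("wrist");cv2.imwrite("pics/w3.png",a)
np.save("pics/w3.npy",m,allow_pickle=True)
print(blobs(a,(15,110,90),(30,255,255))[0][:3])
x=a[60:360,0:400];cv2.imwrite("pics/w3c.png",cv2.resize(x,None,fx=2,fy=2,interpolation=3))
E
```

```text
time_s: 5.0
eef_pos: [0.528, 0.0902, 0.2345]
eef_rot: [-0.001, 1.0, 0.015, -0.002]
wrist_force: [-0.8, -1.0, -3.6]
opening: 0.505
grasp_force: 62.1
time_s: 5.8
eef_pos: [0.5296, 0.0867, 0.2367]
eef_rot: [0.0, 1.0, 0.013, 0.0]
wrist_force: [-0.5, -0.4, -2.5]
opening: 0.505
grasp_force: 62.1
[(717, [221.3, 112.8], [206, 99, 30, 30])]
```

View pics/w3c.png

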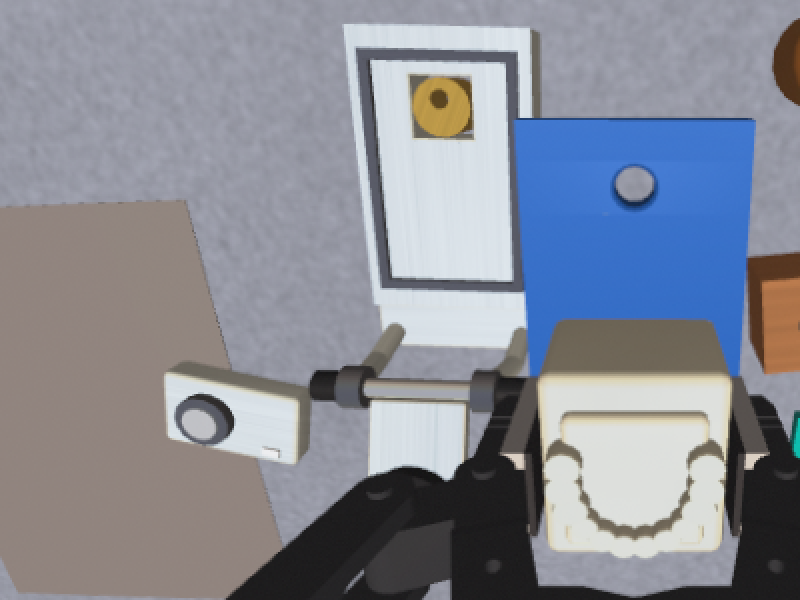

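The wrist crop shows the bushing at (441,107), its hole at (438,98), the fence inner corners at (371,60), (507,64), (512,282) and (391,278), and the held plate's hole at (634,184).

```bash
python3 - <<'E'
from h import *
m=np.load("pics/w3.npy",allow_pickle=True).item();a=cv2.imread("pics/w3.png")
f=lambda x,y,z:onz(m,(x/2,60+y/2),z)
k=blobs(a,(15,110,90),(30,255,255),(200,90,245,140))[1]
c=max(cv2.findContours(k,cv2.RETR_EXTERNAL,cv2.CHAIN_APPROX_NONE)[0],key=cv2.contourArea)
P=np.array([onz(m,q[0],.034)[:2] for q in c]);print("bush circ",cv2.minEnclosingCircle((P*1000).astype(np.float32)),cv2.minAreaRect((P*1000).astype(np.float32)))
g=cv2.cvtColor(a,cv2.COLOR_BGR2GRAY)[98:130,205:237];w=(g<85)&(np.hypot(*(np.mgrid[98:130,205:237]-np.array([113.5,220.5])[:,None,None]))<12)
ys,xs=np.nonzero(w);print("hole px",xs.mean()+205,ys.mean()+98,w.sum(),onz(m,(xs.mean()+205,ys.mean()+98),.034).round(4),"typed",f(438,98,.034).round(4),"bush typed",f(441,107,.034).round(4))
C=np.array([f(x,y,.034)[:2] for x,y in((371,60),(507,64),(512,282),(391,278))]);print(C.round(4),cv2.minAreaRect((C*1000).astype(np.float32)))
for A,B in((0,3),(1,2)):
    d=C[A]-C[B];print("ang",np.degrees(np.arctan2(d[1],d[0])))
d=C[0]-C[1];print("ang end",np.degrees(np.arctan2(d[1],d[0])))
o=ctrl.get_obs();t=o["eef_pos"][2];print(o["eef_pos"],o["eef_rot"])
print("plate hole",f(634,184,t-.018).round(4), "stone edges", f(543,377,t+.018),f(730,377,t+.018))
for x,y in((514,119),(755,119)):print("plate corner",f(x,y,t-.018).round(4))
E
```

```text
bush circ ((599.394775390625, 192.95974731445312), 18.29395294189453) ((598.0181884765625, 194.92369079589844), (32.20372009277344, 31.634706497192383), 86.71577453613281)
hole px 219.10909090909092 109.0909090909091 55 [0.6026 0.1961 0.034 ] typed [0.6027 0.1962 0.034 ] bush typed [0.5979 0.1949 0.034 ]
[[0.6219 0.2314]
 [0.6211 0.1575]
 [0.4966 0.1595]
 [0.4972 0.2332]] ((559.1580200195312, 195.35304260253906), (73.93900299072266, 124.93424987792969), 89.14934539794922)
ang -0.8506518902409612
ang -0.9469146867572974
ang end 89.35800352803811
[0.52963761 0.08677775 0.23665794] [-1.86218811e-05  9.99911838e-01  1.32781857e-02  7.15149534e-05]
plate hole [0.589  0.0881 0.2187] stone edges [0.55238825 0.10705331 0.25465794] [0.55347956 0.06621266 0.25465794]
plate corner [0.6044 0.1183 0.2187]
plate corner [0.606  0.0586 0.2187]
```

```bash
python3 -m handwheel '[[0,0,0.013,0,0,0,0.3],[0,0,0,0.008,-0.07,0,0.3],[0,0,0,0.01,-0.1,0,0.3],[0,0,0,0.01,-0.1,0,0.3],[0,0,0,0.01,-0.07,0,0.3],[0,0,0,0,-0.028,0.04,0.3],[0,0,0,0,0,0.08,0.3],[0,0,0,0,0,0.08,0.3]]'
python3 -m handwheel '[[0,0,0,0,0,0.08,0.3],[0,0,0,0,0,0.08,0.3],[0,0,0,0,0,0.07,0.3],[0,0,0,0,0,0.05,0.3],[0,0,0,0,0,0.03,0.3],[0,0,0,0,0,0,0.3],[0,0,0,0,0,0,0.3],[0,0,0,0,0,0,0.3]]'
python3 - <<'E'
from h import *
o=ctrl.get_obs();print(o["eef_pos"],o["eef_rot"],o["wrist_force"])
E
```

```text
time_s: 6.65
eef_pos: [0.5424, 0.1971, 0.1754]
eef_rot: [0.0, 1.0, -0.007, 0.0]
wrist_force: [0.3, 1.1, -2.7]
opening: 0.501
grasp_force: 62.4
time_s: 7.45
eef_pos: [0.5436, 0.1973, 0.0849]
eef_rot: [-0.0, 1.0, -0.007, 0.001]
wrist_force: [0.2, 1.0, -2.8]
opening: 0.505
grasp_force: 62.4
[0.54355287 0.19726849 0.08485215] [-1.72171538e-04  9.99974747e-01 -7.01007936e-03  1.15492215e-03] [ 0.19128107  0.95137548 -2.82056761]
```

```bash
python3 -m handwheel '[[0,0,0,-0.004,0,0.015,0.3],[0,0,0,0,0,0.015,0.3],[0,0,0,0,0,0.01,0.3],[0,0,0,0,0,0.01,0.3],[0,0,0,0,0,0.005,0.3],[0,0,0,0,0,0,0.3],[0,0,0,0,0,0,0.3],[0,0,0,0,0,0,0.3]]'
python3 -m handwheel '[[0,0,0,0,0,0.003,0.3],[0,0,0,0,0,0.003,0.3],[0,0,0,0,0,0.003,0.3],[0,0,0,0,0,0.003,0.3],[0,0,0,0,0,0,0.3],[0,0,0,0,0,0,0.3],[0,0,0,0,0,0,0.3],[0,0,0,0,0,0,0.3]]'
```

```text
time_s: 8.25
eef_pos: [0.5415, 0.1972, 0.0672]
eef_rot: [-0.0, 1.0, -0.007, 0.0]
wrist_force: [-0.0, -1.0, -2.5]
opening: 0.502
grasp_force: 62.4
time_s: 9.05
eef_pos: [0.5414, 0.1971, 0.0635]
eef_rot: [-0.0, 1.0, -0.007, 0.0]
wrist_force: [-0.0, 0.4, -2.7]
opening: 0.506
grasp_force: 62.4
```

```bash
python3 -m handwheel '[[0,0,0,0.003,0,0,0.3],[0,0,0,0,0,0.002,0.3],[0,0,0,0,0,0,0.3],[0,0,0,0,0,0.002,0.3],[0,0,0,0,0,0,0.3],[0,0,0,0,0,0,0.3],[0,0,0,0,0,0,0.3],[0,0,0,0,0,0,0.3]]'
python3 -m handwheel '[[0,0,0,0,0,0.002,0.3],[0,0,0,0,0,0,0.3],[0,0,0,0,0,0,0.3],[0,0,0,0,0,0.002,0.3],[0,0,0,0,0,0,0.3],[0,0,0,0,0,0,0.3],[0,0,0,0,0,0,0.3],[0,0,0,0,0,0,0.3]]'
```

```text
time_s: 9.85
eef_pos: [0.5422, 0.1971, 0.0623]
eef_rot: [0.0, 1.0, -0.007, -0.0]
wrist_force: [1.2, -0.9, -2.1]
opening: 0.503
grasp_force: 62.4
time_s: 10.65
eef_pos: [0.5423, 0.1972, 0.062]
eef_rot: [0.0, 1.0, -0.007, 0.0]
wrist_force: [-5.2, -0.2, 8.1]
opening: 0.499
grasp_force: 63.6
```

```bash
python3 -m handwheel '[[0,0,0,0,0,-0.001,0.55],[0,0,0,0,0,0,0.6],[0,0,0,0,0,0,0.7],[0,0,0,0,0,0,0.8],[0,0,0,0,0,0,0.8],[0,0,0,0,0,0,0.8],[0,0,0,0,0,-0.02,0.8],[0,0,0,0,0,-0.08,0.8]]'
python3 -m handwheel '[[0,0,0,0,0,-0.1,0.8],[0,0,0,0,0,-0.12,0.8],[0,0,0,0,0,-0.12,0.8],[0,0,0,0,0,-0.12,0.8],[0,0,0,0,0,-0.03,0.8],[0,0,0,0,0,0,0.8],[0,0,0,0,0,0,0.8],[0,0,0,0,0,0,0.8]]'
python3 - <<'E'
from h import *
o=ctrl.get_obs();m=ctrl.camera_model("wrist");a=ctrl.camera("wrist");cv2.imwrite("pics/w4.png",a)
np.save("pics/w4.npy",m,allow_pickle=True)
x=a[50:300,180:460];cv2.imwrite("pics/w4c.png",cv2.resize(x,None,fx=2.4,fy=2.4,interpolation=3))
k=blobs(a,(105,130,40),(125,255,255),(180,50,460,300))[1]
c=max(cv2.findContours(k,cv2.RETR_EXTERNAL,cv2.CHAIN_APPROX_NONE)[0],key=cv2.contourArea)
P=np.array([onz(m,q[0],.044)[:2] for q in c]);print(cv2.minAreaRect((P*1000).astype(np.float32)))
E
```

```text
time_s: 11.45
eef_pos: [0.5401, 0.1968, 0.0894]
eef_rot: [0.0, 1.0, -0.007, -0.003]
wrist_force: [0.7, 0.4, 0.4]
opening: 0.797
grasp_force: 0.0
time_s: 12.25
eef_pos: [0.5411, 0.197, 0.2363]
eef_rot: [0.0, 1.0, -0.007, -0.002]
wrist_force: [0.6, -0.5, 0.5]
opening: 0.799
grasp_force: 0.0
((563.2178344726562, 196.8383026123047), (59.07927322387695, 108.04009246826172), 89.18791961669922)
```

View pics/w4c.png

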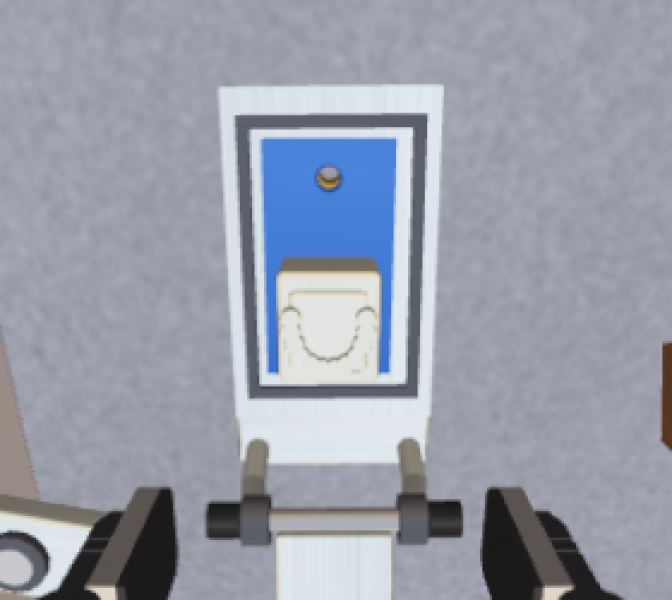

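The wrist crop shows the cast flat inside the fence with even margins. The plate hole is at (328,178) with the bushing's bore visible below it, slightly towards the top (+x). Next I go over the pin.

```bash
python3 -m handwheel '[[0,0,0,-0.02,0.06,0,0.5],[0,0,0,-0.03,0.1,0,0.5],[0,0,0,-0.035,0.12,0.01,0.5],[0,0,0,-0.035,0.12,0.02,0.5],[0,0,0,-0.035,0.12,0.03,0.5],[0,0,0,-0.035,0.11,0.03,0.5],[0,0,0,-0.027,0.08,0.01,0.5],[0,0,0,-0.01,0.03,0,0.5]]'
python3 -m handwheel '[[0,0,0,0,0,0,0.5],[0,0,0,0,0,0,0.5],[0,0,0,0,0,0,0.5],[0,0,0,0,0,0,0.5],[0,0,0,0,0,0,0.5],[0,0,0,0,0,0,0.5],[0,0,0,0,0,0,0.5],[0,0,0,0,0,0,0.5]]'
python3 - <<'E'
from h import *
m4=np.load("pics/w4.npy",allow_pickle=True).item();b=cv2.imread("pics/w4.png")
print("plate hole",onz(m4,(180+328/2.4,50+178/2.4),.044).round(4))
o=ctrl.get_obs();m=ctrl.camera_model("wrist");a=ctrl.camera("wrist");cv2.imwrite("pics/w5.png",a)
np.save("pics/w5.npy",m,allow_pickle=True);print(o["eef_pos"],o["eef_rot"],o["opening"])
hsv=cv2.cvtColor(a,cv2.COLOR_BGR2HSV)
k=cv2.inRange(hsv,(0,180,60),(5,255,255))|cv2.inRange(hsv,(174,180,60),(180,255,255));z=np.zeros_like(k);q=proj(m,(.48,-.024,.07)).astype(int);print("expect",q)
z[q[1]-60:q[1]+60,q[0]-60:q[0]+60]=k[q[1]-60:q[1]+60,q[0]-60:q[0]+60]
n,l,s,c=cv2.connectedComponentsWithStats(z);i=1+s[1:,4].argmax();print(s[i],c[i],onz(m,c[i],.073).round(4))
x=a[q[1]-80:q[1]+100,q[0]-130:q[0]+130];cv2.imwrite("pics/w5c.png",cv2.resize(x,None,fx=2.4,fy=2.4,interpolation=3));print(q[0]-130,q[1]-80)
m1=np.load("pics/w1.npy",allow_pickle=True).item();print("turq",onz(m1,(163,292),.05),onz(m1,(200,250),.01))
E
```

```text
time_s: 13.1
eef_pos: [0.4694, -0.0254, 0.2067]
eef_rot: [-0.0, 1.0, -0.008, -0.002]
wrist_force: [-0.2, -0.2, -0.2]
opening: 0.494
grasp_force: 0.0
time_s: 13.9
eef_pos: [0.471, -0.0238, 0.2084]
eef_rot: [0.0, 1.0, -0.007, 0.0]
wrist_force: [0.6, -0.1, -1.0]
opening: 0.5
grasp_force: 0.0
plate hole [0.6005 0.1962 0.044 ]
[ 0.47104952 -0.02381153  0.20841906] [ 1.09311870e-06  9.99975715e-01 -6.96923072e-03  1.39844159e-05] 0.4996378359649805
expect [316 183]
[306 173  15  22 253] [313.42687747 184.18972332] [ 0.4801 -0.0207  0.073 ]
186 103
turq [ 0.356362   -0.06133003  0.05      ] [ 0.3974636  -0.09539713  0.01      ]
```

View pics/w5c.png

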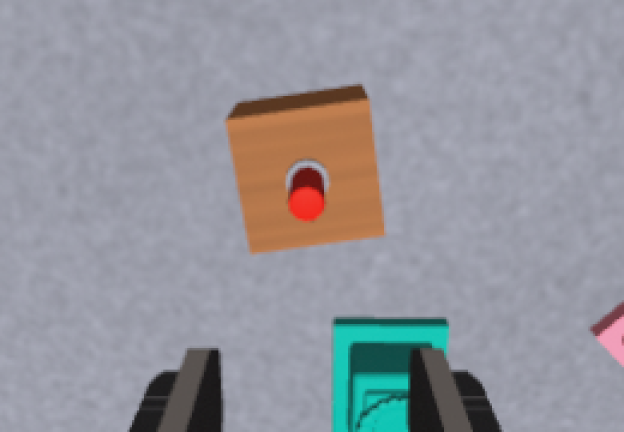

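The wrist crop shows the pin's handle top at (306,203) and its collar at about (307,182), with nothing in the fingers' way.

```bash
python3 - <<'E'
from h import *
m=np.load("pics/w5.npy",allow_pickle=True).item()
f=lambda x,y,z:onz(m,(186+x/2.4,103+y/2.4),z).round(4)
print(f(306.5,203,.088),f(307,181,.054),"stand top mid",np.mean([f(*t,.05) for t in((228,119),(368,98),(384,235),(250,253))],0))
E
```

```text
[ 0.4812 -0.0211  0.088 ] [ 0.4808 -0.021   0.054 ] stand top mid [ 0.4809   -0.021125  0.05    ]
```

```bash
python3 -m handwheel '[[0,0,0,0.033,-0.01,0,0.5],[0,0,0,0,0,0.08,0.5],[0,0,0,0,0,0.1,0.5],[0,0,0,0,0,0.1,0.5],[0,0,0,0,0,0.06,0.5],[0,0,0,0,0,0.04,0.5],[0,0,0,0,0,0.02,0.5],[0,0,0,0,0,0,0.5]]'
python3 -m handwheel '[[0,0,0,0,0,0.02,0.5],[0,0,0,0,0,0.02,0.5],[0,0,0,0,0,0.016,0.5],[0,0,0,0,0,0.01,0.5],[0,0,0,0,0,0,0.5],[0,0,0,0,0,0,0.5],[0,0,0,0,0,0,0.5],[0,0,0,0,0,0,0.5]]'
```

```text
time_s: 14.75
eef_pos: [0.4811, -0.021, 0.0881]
eef_rot: [-0.0, 1.0, -0.007, -0.0]
wrist_force: [0.3, 0.2, -0.4]
opening: 0.501
grasp_force: 0.0
time_s: 15.55
eef_pos: [0.4812, -0.0211, 0.0688]
eef_rot: [0.0, 1.0, -0.007, 0.0]
wrist_force: [-0.1, 0.3, -0.9]
opening: 0.496
grasp_force: 0.0
```

```bash
python3 -m handwheel '[[0,0,0,0,0,0,0.25],[0,0,0,0,0,0,0.1],[0,0,0,0,0,0,0],[0,0,0,0,0,0,0],[0,0,0,0,0,0,0],[0,0,0,0,0,0,0],[0,0,0,0,0,0,0],[0,0,0,0,0,0,0]]'
python3 -m handwheel '[[0,0,0,0,0,-0.01,0],[0,0,0,0,0,-0.03,0],[0,0,0,0,0,-0.06,0],[0,0,0,0,0,-0.1,0],[0,0,0,0,0,-0.1,0],[0,0,0,0,0,-0.07,0],[0,0,0,0,0,-0.03,0],[0,0,0,0,0,0,0]]'
```

```text
time_s: 16.35
eef_pos: [0.4811, -0.021, 0.0688]
eef_rot: [0.0, 1.0, -0.007, 0.0]
wrist_force: [-2.6, -0.1, 4.6]
opening: 0.144
grasp_force: 58.5
time_s: 17.15
eef_pos: [0.4817, -0.0212, 0.1899]
eef_rot: [0.0, 1.0, -0.007, 0.001]
wrist_force: [0.5, -0.1, -0.6]
opening: 0.144
grasp_force: 58.5
```

```bash
python3 -m handwheel '[[0,0,0,0.03,-0.06,0,0],[0,0,0,0.05,-0.09,0,0],[0,0,0,0.06,-0.11,0,0],[0,0,0,0.07,-0.13,0,0],[0,0,0,0.07,-0.13,0,0],[0,0,0,0.06,-0.11,0,0],[0,0,0,0.04,-0.07,0,0],[0,0,0,0.01,-0.029,0,0]]'
python3 -m handwheel '[[0,0,0,0,0,0.05,0],[0,0,0,0,0,0.06,0],[0,0,0,0,0,0.06,0],[0,0,0,0,0,0.04,0],[0,0,0,0,0,0.02,0],[0,0,0,0,0,0,0],[0,0,0,0,0,0,0],[0,0,0,0,0,0,0]]'
python3 - <<'E'
from h import *
o=ctrl.get_obs();m=ctrl.camera_model("wrist");a=ctrl.camera("wrist")
print(o["eef_pos"],o["eef_rot"],o["wrist_force"])
q=proj(m,(.601,.196,.044));print("hole expected",q,"tip expected",proj(m,o["eef_pos"]-[0.0003,0,.0568]));q=q.astype(int)
y0,x0=max(q[1]-70,0),q[0]-90;print(x0,y0)
cv2.imwrite("pics/w6c.png",cv2.resize(a[y0:y0+150,x0:x0+180],None,fx=4,fy=4,interpolation=3))
E
```

```text
time_s: 17.95
eef_pos: [0.6007, 0.1979, 0.1862]
eef_rot: [0.0, 1.0, -0.006, -0.001]
wrist_force: [0.1, 0.1, 0.1]
opening: 0.143
grasp_force: 58.5
time_s: 18.75
eef_pos: [0.6017, 0.196, 0.1207]
eef_rot: [-0.0, 1.0, -0.007, 0.001]
wrist_force: [-0.1, 0.1, 0.1]
opening: 0.138
grasp_force: 58.5
[0.60172293 0.19597976 0.12066461] [-9.86182255e-05  9.99974624e-01 -7.06638540e-03  8.99134563e-04] [-0.09577002  0.09417331  0.08450473]
hole expected [316.82829584 217.4839882 ] tip expected [316.82891473 227.59839899]
226 147
```

View pics/w6c.png

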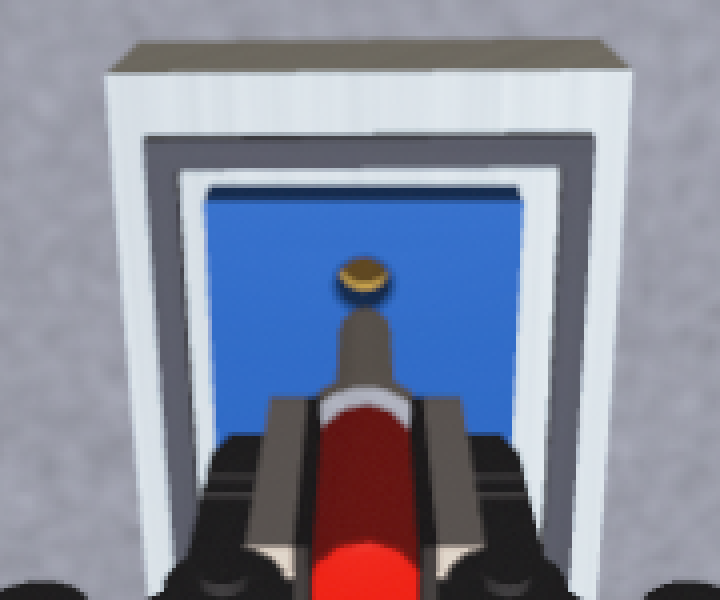

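The crop shows the plate hole at (363,282) and the tip at about (363,322), both where they were predicted, so the alignment is good.

```bash
python3 -m handwheel '[[0,0,0,0,0,0.015,0],[0,0,0,0,0,0.015,0],[0,0,0,0,0,0.01,0],[0,0,0,0,0,0.01,0],[0,0,0,0,0,0.005,0],[0,0,0,0,0,0,0],[0,0,0,0,0,0,0],[0,0,0,0,0,0,0]]'
python3 -m handwheel '[[0,0,0,0,0,0.005,0],[0,0,0,0,0,0.005,0],[0,0,0,0,0,0.005,0],[0,0,0,0,0,0,0],[0,0,0,0,0,0,0],[0,0,0,0,0,0,0],[0,0,0,0,0,0,0],[0,0,0,0,0,0,0]]'
```

```text
time_s: 19.6
eef_pos: [0.6012, 0.196, 0.1033]
eef_rot: [-0.0, 1.0, -0.007, 0.0]
wrist_force: [-0.3, 0.2, -1.3]
opening: 0.141
grasp_force: 58.5
time_s: 20.4
eef_pos: [0.601, 0.196, 0.0986]
eef_rot: [-0.0, 1.0, -0.007, 0.0]
wrist_force: [0.4, 0.6, -0.2]
opening: 0.144
grasp_force: 58.5
```

```bash
python3 -m handwheel '[[0,0,0,0,0,0.005,0],[0,0,0,0,0,0.005,0],[0,0,0,0,0,0.005,0],[0,0,0,0,0,0,0],[0,0,0,0,0,0,0],[0,0,0,0,0,0,0],[0,0,0,0,0,0,0],[0,0,0,0,0,0,0]]'
python3 -m handwheel '[[0,0,0,0,0,0.005,0],[0,0,0,0,0,0.005,0],[0,0,0,0,0,0,0],[0,0,0,0,0,0,0],[0,0,0,0,0,0,0],[0,0,0,0,0,0,0],[0,0,0,0,0,0,0],[0,0,0,0,0,0,0]]'
```

```text
time_s: 21.2
eef_pos: [0.6011, 0.196, 0.0942]
eef_rot: [-0.0, 1.0, -0.007, 0.0]
wrist_force: [-0.0, 0.1, -1.1]
opening: 0.139
grasp_force: 58.5
time_s: 22.0
eef_pos: [0.601, 0.196, 0.0911]
eef_rot: [-0.0, 1.0, -0.007, 0.0]
wrist_force: [-0.3, 0.8, -0.8]
opening: 0.146
grasp_force: 58.5
```

```bash
python3 -m handwheel '[[0,0,0,0.003,0,0,0],[0,0,0,0,0,0,0],[0,0,0,0,0,0.003,0],[0,0,0,0,0,0.003,0],[0,0,0,0,0,0,0],[0,0,0,0,0,0,0],[0,0,0,0,0,0,0],[0,0,0,0,0,0,0]]'
python3 -m handwheel '[[0,0,0,0,0,0.003,0],[0,0,0,0,0,0.003,0],[0,0,0,0,0,0,0],[0,0,0,0,0,0,0],[0,0,0,0,0,0,0],[0,0,0,0,0,0,0],[0,0,0,0,0,0,0],[0,0,0,0,0,0,0]]'
```

```text
time_s: 22.8
eef_pos: [0.6018, 0.196, 0.0891]
eef_rot: [0.0, 1.0, -0.007, -0.0]
wrist_force: [-0.8, -0.0, 0.0]
opening: 0.141
grasp_force: 58.5
time_s: 23.6
eef_pos: [0.6019, 0.196, 0.0874]
eef_rot: [0.0, 1.0, -0.007, -0.0]
wrist_force: [-1.5, 2.1, -0.3]
opening: 0.141
grasp_force: 58.5
```

```bash
python3 -m handwheel '[[0,0,0,0,0,0.003,0],[0,0,0,0,0,0.003,0],[0,0,0,0,0,0,0],[0,0,0,0,0,0,0],[0,0,0,0,0,0,0],[0,0,0,0,0,0,0],[0,0,0,0,0,0,0],[0,0,0,0,0,0,0]]'
python3 -m handwheel '[[0,0,0,0,0,0.004,0],[0,0,0,0,0,0.004,0],[0,0,0,0,0,0,0],[0,0,0,0,0,0,0],[0,0,0,0,0,0,0],[0,0,0,0,0,0,0],[0,0,0,0,0,0,0],[0,0,0,0,0,0,0]]'
```

```text
time_s: 24.4
eef_pos: [0.6019, 0.196, 0.0857]
eef_rot: [-0.0, 1.0, -0.007, -0.0]
wrist_force: [-1.5, 0.5, -0.1]
opening: 0.142
grasp_force: 58.5
time_s: 25.2
eef_pos: [0.602, 0.196, 0.0833]
eef_rot: [-0.0, 1.0, -0.007, 0.0]
wrist_force: [-1.4, 0.5, 0.9]
opening: 0.139
grasp_force: 58.5
```

In the bore, with forces below 2 N. I keep descending.

```bash
python3 -m handwheel '[[0,0,0,0,0,0.005,0],[0,0,0,0,0,0.005,0],[0,0,0,0,0,0.005,0],[0,0,0,0,0,0,0],[0,0,0,0,0,0,0],[0,0,0,0,0,0,0],[0,0,0,0,0,0,0],[0,0,0,0,0,0,0]]'
python3 -m handwheel '[[0,0,0,0,0,0.005,0],[0,0,0,0,0,0.005,0],[0,0,0,0,0,0.005,0],[0,0,0,0,0,0.005,0],[0,0,0,0,0,0,0],[0,0,0,0,0,0,0],[0,0,0,0,0,0,0],[0,0,0,0,0,0,0]]'
```

```text
time_s: 26.0
eef_pos: [0.6019, 0.196, 0.0786]
eef_rot: [0.0, 1.0, -0.007, -0.0]
wrist_force: [-0.7, 0.5, -1.8]
opening: 0.14
grasp_force: 58.5
time_s: 26.8
eef_pos: [0.6019, 0.196, 0.0726]
eef_rot: [0.0, 1.0, -0.007, -0.0]
wrist_force: [0.3, -0.1, -1.0]
opening: 0.145
grasp_force: 58.5
```

9.8 mm to home.

```bash
python3 -m handwheel '[[0,0,0,0,0,0.005,0],[0,0,0,0,0,0.005,0],[0,0,0,0,0,0.005,0],[0,0,0,0,0,0.005,0],[0,0,0,0,0,0.005,0],[0,0,0,0,0,0,0],[0,0,0,0,0,0,0],[0,0,0,0,0,0,0]]'
python3 -m handwheel '[[0,0,0,0,0,0.002,0],[0,0,0,0,0,0.002,0],[0,0,0,0,0,0.002,0],[0,0,0,0,0,0,0],[0,0,0,0,0,0,0],[0,0,0,0,0,0,0],[0,0,0,0,0,0,0],[0,0,0,0,0,0,0]]'
```

```text
time_s: 27.6
eef_pos: [0.6019, 0.196, 0.065]
eef_rot: [0.0, 1.0, -0.007, -0.0]
wrist_force: [-0.9, -0.0, -1.4]
opening: 0.143
grasp_force: 58.5
time_s: 28.4
eef_pos: [0.6019, 0.196, 0.0635]
eef_rot: [-0.0, 1.0, -0.007, 0.0]
wrist_force: [-1.3, 0.7, 1.0]
opening: 0.145
grasp_force: 58.6
```

```bash
python3 -m handwheel '[[0,0,0,0,0,0.002,0],[0,0,0,0,0,0,0],[0,0,0,0,0,0.001,0],[0,0,0,0,0,0,0],[0,0,0,0,0,0,0],[0,0,0,0,0,0,0],[0,0,0,0,0,0,0],[0,0,0,0,0,0,0]]'
```

```text
time_s: 29.2
eef_pos: [0.602, 0.196, 0.0629]
eef_rot: [-0.0, 1.0, -0.007, 0.0]
wrist_force: [-3.8, -1.1, 4.9]
opening: 0.144
grasp_force: 58.7
```

The collar seats at the predicted height with 5 N. I release and lift.

```bash
python3 -m handwheel '[[0,0,0,0,0,0,0.2],[0,0,0,0,0,0,0.3],[0,0,0,0,0,0,0.4],[0,0,0,0,0,0,0.5],[0,0,0,0,0,0,0.5],[0,0,0,0,0,0,0.5],[0,0,0,0,0,-0.03,0.5],[0,0,0,0,0,-0.06,0.5]]'
python3 -m handwheel '[[0,0,0,0,0,-0.1,0.5],[0,0,0,0,0,-0.12,0.5],[0,0,0,0,0,-0.12,0.5],[0,0,0,0,0,-0.06,0.5],[0,0,0,0,0,0,0.5],[0,0,0,0,0,0,0.5],[0,0,0,0,0,0,0.5],[0,0,0,0,0,0,0.5]]'
python3 - <<'E'
from h import *
a=ctrl.camera("wrist");b=ctrl.camera("side")
x=np.hstack([cv2.resize(a[100:330,180:460],(400,329)),cv2.resize(b[150:310,220:415],(400,329),interpolation=3)])
cv2.imwrite("pics/w7.png",x)
E
```

```text
time_s: 30.0
eef_pos: [0.6007, 0.1958, 0.0887]
eef_rot: [0.0, 1.0, -0.007, -0.002]
wrist_force: [0.3, 0.7, -0.6]
opening: 0.504
grasp_force: 0.0
time_s: 30.8
eef_pos: [0.601, 0.1959, 0.2077]
eef_rot: [0.0, 1.0, -0.007, -0.002]
wrist_force: [1.1, -0.1, -0.8]
opening: 0.503
grasp_force: 0.0
```

View pics/w7.png

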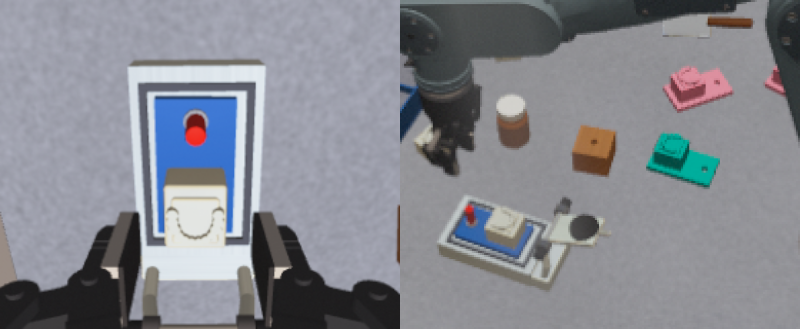

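The pin stands upright with its collar on the plate at (195,125), the cast lies flat in the nest, and the visible bystanders are unmoved.

```bash
python3 -c "
from bench import ctrl
print(ctrl.hand_in())"
```

```text
the job is handed in; nothing more can be done
None
```

The cast sits flat in the nest with its stone towards the posts, the pin is home with its collar on the plate (5 N at seating), and the job was handed in after about 31 s of the 72 s allowed; the hand-in gave no verdict.

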